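# Line up the bench pots by height

## Task

Tidy the four loose bench things (oil cup, white pot, eye loupe, brown oil bottle) onto the aluminium strip in order of height: the lowest on the blue disc next to the red end block, then each taller one on the next disc, the tallest at the grey end. Stand each one upright, centred on its own disc, and do not disturb the brass pin standing behind the strip.

Things in the scene. Friction and masses are not known exactly. Their poses are not given: they have to be found in the camera images.
- oil_cup: low black round oil cup with a dark red bowl in its top, 28 mm diameter, 13 mm high: the lowest of the four. Origin: centre of its underside, z up
- clear_pot: white round pot with a fixed lid, 40 mm diameter at its lid, slightly narrower below, 21 mm high: the second lowest. Origin: centre of its underside, z up
- loupe: black eye loupe standing on its wide rim, 37 mm diameter at the foot, narrowing upward, 30 mm high: the second tallest. Origin: centre of its underside, z up
- oil_bottle: brown bottle with a black cap, 22 mm diameter, 52 mm high: the tallest of the four; grip the brown part, below 38 mm. Origin: centre of its underside, z up
- bay_a: blue felt disc, 46 mm across, white centre dot, flush in the top of a fixed aluminium strip (300 x 50 x 8 mm, lying on a mat). Discs a, b, c, d lie in a straight row, 65 mm apart. Origin: disc centre, at the strip's top face, 12 mm above z = 0; z up, y along the strip from a to d, x across it, away from the robot. This is the end disc of the row on the robot's right
- bay_b: blue felt disc, 46 mm across, white centre dot, flush in the top of a fixed aluminium strip (300 x 50 x 8 mm, lying on a mat). Discs a, b, c, d lie in a straight row, 65 mm apart. Origin: disc centre, at the strip's top face, 12 mm above z = 0; z up, y along the strip from a to d, x across it, away from the robot. This is the second disc from the robot's right
- bay_c: blue felt disc, 46 mm across, white centre dot, flush in the top of a fixed aluminium strip (300 x 50 x 8 mm, lying on a mat). Discs a, b, c, d lie in a straight row, 65 mm apart. Origin: disc centre, at the strip's top face, 12 mm above z = 0; z up, y along the strip from a to d, x across it, away from the robot. This is the third disc from the robot's right
- bay_d: blue felt disc, 46 mm across, white centre dot, flush in the top of a fixed aluminium strip (300 x 50 x 8 mm, lying on a mat). Discs a, b, c, d lie in a straight row, 65 mm apart. Origin: disc centre, at the strip's top face, 12 mm above z = 0; z up, y along the strip from a to d, x across it, away from the robot. This is the end disc of the row on the robot's left
- red_stop: red plastic end block, 50 x 14 x 12 mm, fixed on top of one end of the strip; its middle is 44 mm from the middle of the end disc beside it, so it stands either beside disc a or beside disc d. A like block in grey closes the other end. Origin: centre of its underside
- brass_pin_tool: bystander: upright brass pin on a 34 mm black foot, 57 mm high, loose, behind the strip; not to be disturbed. Origin: centre of its underside
There are look-alikes about, which are no part of the job. Leave any orange look-alike of the oil_bottle alone. What is shaped like the loupe but green is not meant.

How it is judged:
By the outcome, as a careful person would: the job done as asked, in the order asked, and still so for the second after the job is handed in, with the robot touching nothing.
It also fails if it takes over 80 s, if anything falls off the work surface, if the arm or the gripper's body presses on something with over 40 N, if the wrist force passes 120 N, or if a joint passes its speed limit or range.

## Robot

A 6-joint arm with a two-finger parallel gripper is mounted at the origin on a cart in front of the work surface, level with it; the furniture and walls round the work are solid. World frame = base frame: x ahead of the robot, y to its left, z up, the work surface at z = 0. Lengths are in m, angles in rad, forces in N, time in s.
With the tool pointing down it reaches from about 0.35 to 0.975 m from the base axis. Payload 4.9 kg.
Tool frame: the origin (TCP) lies on the centre line of the jaws, within the pads' length; the fingertips stand manip.tip_reach ahead of it and the grasp point (between the pads) is the TCP (manip.tip_reach is the distance from the TCP to the fingertips, in m); z points along the fingers, y is the line along which they close (so a half turn about z gives the same grasp; the last joint's range is limited). The gripper opens to 85 mm and grips with 20 to 120 N. Pads are 22 mm wide; open, the fingers measure 114 mm over their backs; the gripper's body (76 mm by 85 mm) begins 54 mm behind the grasp point. The pads swing forward as they close: fully open they stand 13 mm farther back than shut.
Start: joints at [-1.427, 0.053, 1.613, -0, 1.476, -0.119], TCP at [0.162, -0.604, 0.25] pointing down, gripper open.
Joint ranges: [-3.01, 3.01], [-1.01, 2.22], [0.06, 2.58], [-1.02, 4.17], [0.09, 2.62], [-3.14, 3.14]. Speed limits (rad/s): [2.57, 2.57, 3.14, 3.14, 3.14, 3.14].

## Interface

Orientations are given as a unit quaternion [w, x, y, z].
In Python, from plant import manip gives the robot as it stands. The module is installed in compiled form; this text tells all that it offers.
- The arm moves only by the tool move_arm, never from a script. Its argument "rows" is a list of rows, each a list of 7 numbers: the shift along the tool's x, y, z in cm, then the turn, a rotation vector about the tool's x, y, z in degrees, then the opening, from -1 (shut) to 1 (fully open). In form: [[tx, ty, tz, ax, ay, az, jaw], ...]. A call has 1 to 20 rows; each row shifts and turns the commanded pose from where the row before left it, along the tool's axes as they then stand; what a row does not reach is not made up. A row lasts 1/12 s, in which the tool goes at most 41.7 mm and 7.16 degrees, less where a joint would pass 70% of its speed; a pose out of reach is approached as far as the arm can. A call is refused whole if a number of a shift passes 4.17 or a number of a turn 7.16, either way. A call with a gripper value outside its range is refused whole. The fingers move at their own pace and stop on an object; the grip force is fixed at half the most. Time passes only in rows, so rows that do not move let the fingers close. It gives the time, the measured TCP pose, the force, the opening and the grip force at its end, in the units of the state.
- manip.state(): the state, without advancing time (a new reading comes with each control period).
- manip.grab_frame(name): name is "scene" or "top" or "wrist"; returns a dict with "img" (384x512x3 uint8, blue, green, red), "mtx" (3x3 intrinsics, pixels), "R" (3x3) and "t" (3): a world point X has camera coordinates R X + t. Camera axes: x right, y down, z forward; pixel columns grow to the right and rows downward; lengths in m; the calibration is good to about 2 mm. The wrist camera is an equidistant fisheye: a pixel r from the principal point sees the ray r / f radians off the axis. A picture is of the moment at which its call begins. There is no depth.
- manip.job_done(): hands the job in; it is judged then, once.
The state is a dict: "time": time; "joint_pos": joint angles; "joint_vel": joint speeds; "joint_efforts": joint torques, N m; "tool_pos": TCP position; "tool_rot": TCP orientation; "contact_force": force on the tool from outside, world axes, zero at the start; "ft_torque": the same for the moment, N m; "gripper_width": opening from 0.0 (shut) to 1.0 (fully open); "grasp_force": force on a finger pad.
Only numpy, scipy, OpenCV 4.12 (cv2) and the standard library are available. Lean on these libraries where they do the work, as an engineer would, in place of code of your own. Each camera call takes 0.05 s, during which the arm holds its last target. There are 200 camera calls.

## Working session

There is one attempt and no reset: what is moved stays moved. The work goes in short steps, Python scripts to look and compute and a tool call to move; the robot and the scene stay as the last step left them, time stands still between calls to the robot, and variables do not carry over. Pictures are saved under pics/ and viewed, at most 14 in all, crops included, and the job is handed in when it is done.

Besides the shell and the picture viewer there is one more tool, called after "Request:" by a JSON object that holds its "fn" and its "kwargs". move_arm: Moves the arm, as the interface text tells. Its arguments: {"type":"object","properties":{"rows":{"type":"array","items":{"type":"array","items":{"type":"number"}}}},"required":["rows"]}

```bash
mkdir -p pics
python3 - <<'E'
from plant import manip
import cv2,numpy as np,pickle
s=manip.state();print({k:np.round(v,3) for k,v in s.items()},manip.tip_reach)
for n in("scene","top"):
    f=manip.grab_frame(n);pickle.dump(f,open(f'{n}.pkl','wb'));cv2.imwrite(f'pics/{n}0.png',f['img'])
    print(n,np.round(f['mtx'],1).tolist(),np.round(-f['R'].T@f['t'],3),np.round(f['R'],2).tolist())
E
```

```text
{'time': np.float64(0.0), 'joint_pos': array([-1.427,  0.053,  1.614, -0.   ,  1.476, -0.119]), 'joint_vel': array([ 0.   , -0.001,  0.   , -0.   , -0.   , -0.001]), 'joint_efforts': array([ 0.0000e+00, -3.9368e+01, -3.7018e+01, -0.0000e+00,  7.0000e-03,
        0.0000e+00]), 'tool_pos': array([ 0.162, -0.603,  0.249]), 'tool_rot': array([-0.001,  0.991,  0.131, -0.   ]), 'contact_force': array([-0.304,  0.257, -0.292]), 'ft_torque': array([-0.019, -0.042,  0.004]), 'grasp_force': np.float64(0.0), 'gripper_width': np.float64(0.996)} 0.019
scene [[438.4, 0.0, 254.3], [0.0, 438.4, 198.0], [0.0, 0.0, 1.0]] [ 0.196 -0.86   0.4  ] [[0.89, -0.46, 0.01], [-0.17, -0.36, -0.92], [0.42, 0.81, -0.4]]
top [[446.1, 0.0, 263.1], [0.0, 446.1, 195.5], [0.0, 0.0, 1.0]] [ 0.413 -0.115  0.94 ] [[0.01, -1.0, 0.0], [-0.98, -0.01, -0.21], [0.21, -0.0, -0.98]]
```

View pics/top0.png

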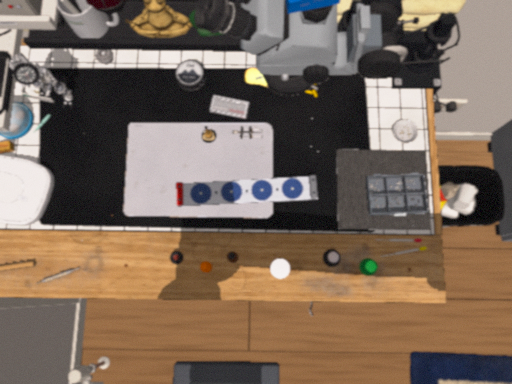

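View pics/scene0.png

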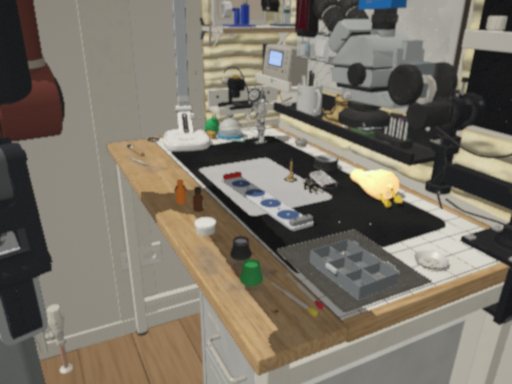

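The top view shows the strip with its red block at (180,193), so red is at disc d on the robot's left. In the front row I read the oil cup at (177,257), orange bottle (206,267), brown bottle (233,257), pot (280,268), loupe (332,257) and green look-alike (369,267). The pin is at (208,134).

```bash
cat > h.py <<'E'
import numpy as np,cv2,pickle
def ray(f,u,v,z):
    d=f['R'].T@np.linalg.solve(f['mtx'],[u,v,1.]);c=-f['R'].T@f['t']
    return c+d*(z-c[2])/d[2]
def proj(f,X):
    p=f['mtx']@(f['R']@np.array(X)+f['t']);return p[:2]/p[2]
def blobs(m,amin=15):
    n,l,s,c=cv2.connectedComponentsWithStats(m.astype(np.uint8));return [(c[i],s[i]) for i in range(1,n) if s[i,4]>=amin]
E
python3 - <<'E'
from h import *
f=pickle.load(open('top.pkl','rb'));g=pickle.load(open('scene.pkl','rb'))
im=f['img'];hsv=cv2.cvtColor(im,cv2.COLOR_BGR2HSV)
blue=(hsv[...,0]>100)&(hsv[...,0]<125)&(hsv[...,1]>90);blue[:170]=0;blue[210:]=0;blue[:,:180]=0;blue[:,320:]=0
for c,s in blobs(cv2.morphologyEx(blue.astype(np.uint8),cv2.MORPH_CLOSE,np.ones((5,5))),40):
    print('disc',c.round(1),s,ray(f,*c,.012).round(4))
print('red',ray(f,180,193,.024).round(3),'pin',ray(f,208,136,.03).round(3))
V=hsv[...,2].astype(int)
print('rim cols ref wood',im[250,300],im[275,240])
def box(m,x0,x1,y0,y1):
    k=np.zeros_like(m);k[y0:y1,x0:x1]=m[y0:y1,x0:x1];return k
dark=V<75
for n,m,z in(('cup',box(dark,160,195,240,275),.013),('bottle',box(dark,222,245,240,275),.052),('loupe',box(dark,315,350,240,275),.03),('pot',box((hsv[...,1]<50)&(V>150),262,300,250,290),.021)):
    for c,s in blobs(m):
        p=ray(f,*c,z);d=[np.linalg.norm(ray(f,s[0]+s[2],c[1],z)-ray(f,s[0],c[1],z)),np.linalg.norm(ray(f,c[0],s[1]+s[3],z)-ray(f,c[0],s[1],z))]
        print(n,c.round(1),s,p.round(4),np.round(d,3),'scene px base',proj(g,[p[0],p[1],0]).round(0),np.hypot(*p[:2]).round(3))
a=cv2.resize(im[235:285,160:390],None,fx=3.4,fy=3.4,interpolation=2)
b=cv2.resize(g['img'][130:300,110:330],None,fx=2.4,fy=2.4,interpolation=2);b=cv2.copyMakeBorder(b,0,0,0,782-b.shape[1],0)
cv2.imwrite('pics/c1.png',np.vstack([a,b]))
E
```

```text
disc [291.9 188. ] [283 179  19  19 279] [ 0.6279 -0.1778  0.012 ]
disc [261.5 189.7] [253 181  18  18 270] [ 0.6233 -0.113   0.012 ]
disc [231.  191.4] [222 182  19  19 273] [ 0.6186 -0.048   0.012 ]
disc [200.3 193. ] [191 184  19  19 281] [0.6142 0.0172 0.012 ]
red [0.611 0.058 0.024] pin [0.736 0.003 0.03 ]
rim cols ref wood [ 55  89 115] [ 84 142 197]
cup [177.2 257. ] [171 251  12  13  94] [0.4782 0.0587 0.013 ] [0.025 0.027] scene px base [181. 191.] 0.482
bottle [232.2 256.6] [227 252  11  11  90] [ 0.4777 -0.057   0.052 ] [0.022 0.022] scene px base [198. 210.] 0.481
loupe [330.2 258.4] [323 249  18  18 148] [ 0.4786 -0.2543  0.03  ] [0.037 0.036] scene px base [238. 253.] 0.542
pot [279.7 267.8] [270 258  21  21 333] [ 0.4586 -0.1524  0.021 ] [0.043 0.042] scene px base [206. 231.] 0.483
```

View pics/c1.png

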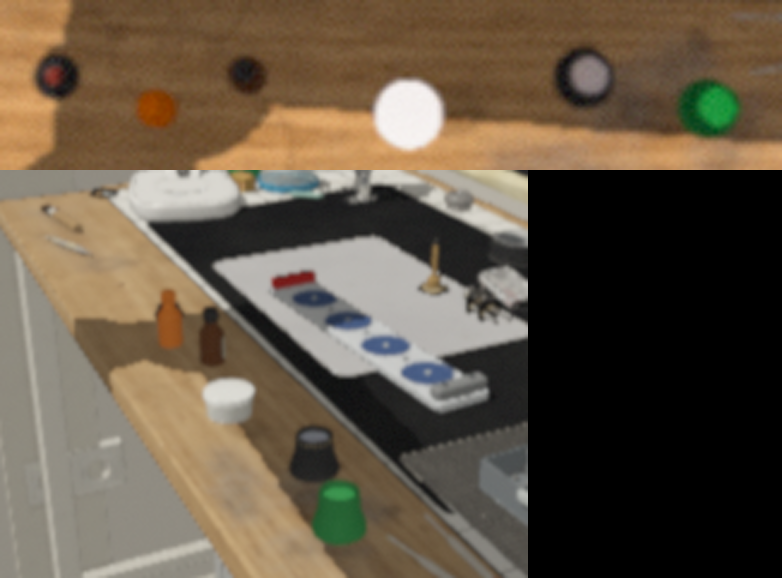

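The crop confirms it: the cup with its red bowl, the bottle, pot and loupe are all upright, with sizes matching the given ones, and the discs are 65 mm apart. All four can be gripped across the strip (tool y heading about +4°), so the fingers clear the neighbouring things.

Request:
{"fn": "move_arm", "kwargs": {"rows": [[0, 0, 0, 0, 0, -7.1, 0.6], [0, 0, 0, 0, 0, -7.1, 0.6], [0, 0, 0, 0, 0, -7.1, 0.6], [0, 0, 0, 0, 0, -7.1, 0.6], [0, 0, 0, 0, 0, -7.1, 0.6], [0, 0, 0, 0, 0, -7.1, 0.6], [0, 0, 0, 0, 0, -7.1, 0.6], [0, 0, 0, 0, 0, -7.1, 0.6], [0, 0, 0, 0, 0, -7.1, 0.6], [0, 0, 0, 0, 0, -7.1, 0.6], [0, 0, 0, 0, 0, -7.1, 0.6], [0, 0, 0, 0, 0, -0.9, 0.6]]}}

```text
time: 1.1
tool_pos: [0.1623, -0.6032, 0.2496]
tool_rot: [-0.0, 0.681, 0.733, 0.0]
contact_force: [-0.6, -1.0, 0.3]
gripper_width: 0.802
grasp_force: 0.0
```

```bash
cat >> h.py <<'E'
def to(X,head=None):
    from plant import manip
    from scipy.spatial.transform import Rotation as Ro
    s=manip.state();q=s['tool_rot'];R=Ro.from_quat([*q[1:],q[0]]).as_matrix()
    hd=np.degrees(np.arctan2(R[1,1],R[0,1]))
    print('t',round(float(s['time']),2),'pos',s['tool_pos'].round(4),'head',hd.round(1),'tilt',np.degrees(np.arccos(-R[2,2])).round(2),'w',round(float(s['gripper_width']),3),'gf',round(float(s['grasp_force']),1),'F',s['contact_force'].round(1))
    if X is not None: print('  tool cm',(R.T@(np.array(X)-s['tool_pos'])*100).round(2))
E
python3 - <<'E'
from h import *
from plant import manip
to([.478,.058,.12]);print(manip.tip_reach, manip.state()['joint_pos'].round(2))
# scene-view refinement: pot/bottle/loupe silhouettes
g=pickle.load(open('scene.pkl','rb'));h=cv2.cvtColor(g['img'],cv2.COLOR_BGR2HSV);V=h[...,2]
def box(m,x0,x1,y0,y1):
    k=np.zeros_like(m);k[y0:y1,x0:x1]=m[y0:y1,x0:x1];return k
for n,m,est,ht in(('bottle',box(V<70,188,208,185,213),[.478,-.057],.052),('pot',box((h[...,1]<60)&(V>110),190,220,214,238),[.4586,-.1524],.021),('loupe',box(V<75,228,256,232,262),[.4786,-.2543],.03)):
    for c,s in blobs(m,40):
        print(n,c.round(1),s,'pred axis',[proj(g,[*est,z]).round(1).tolist() for z in(0,ht/2,ht)])
E
```

```text
t 1.1 pos [ 0.1623 -0.6032  0.2496] head 4.2 tilt 0.07 w 0.802 gf 0.0 F [-0.6 -1.   0.3]
  tool cm [63.61 36.34 13.03]
0.019 [-1.43  0.05  1.61  0.    1.48 -1.5 ]
bottle [197.5 199.7] [194 188   9  23 160] pred axis [[198.4, 210.4], [197.9, 199.2], [197.4, 187.8]]
pot [204.9 225.3] [194 216  23  20 361] pred axis [[206.3, 231.3], [206.1, 226.4], [206.0, 221.6]]
loupe [240.6 249.7] [230 236  22  25 367] pred axis [[238.1, 253.5], [238.1, 246.0], [238.0, 238.5]]
```

Request:
{"fn": "move_arm", "kwargs": {"rows": [[3.35, 1.91, 0.6, 0, 0, 0, 0.1], [3.35, 1.91, 0.6, 0, 0, 0, 0.1], [3.35, 1.91, 0.6, 0, 0, 0, 0.1], [3.35, 1.91, 0.6, 0, 0, 0, 0.1], [3.35, 1.91, 0.6, 0, 0, 0, 0.1], [3.35, 1.91, 0.6, 0, 0, 0, 0.1], [3.35, 1.91, 0.6, 0, 0, 0, 0.1], [3.35, 1.91, 0.6, 0, 0, 0, 0.1], [3.35, 1.91, 0.6, 0, 0, 0, 0.1], [3.35, 1.91, 0.6, 0, 0, 0, 0.1], [3.35, 1.91, 0.6, 0, 0, 0, 0.1], [3.35, 1.91, 0.6, 0, 0, 0, 0.1], [3.35, 1.91, 0.6, 0, 0, 0, 0.1], [3.35, 1.91, 0.6, 0, 0, 0, 0.1], [3.35, 1.91, 0.6, 0, 0, 0, 0.1], [3.35, 1.91, 0.6, 0, 0, 0, 0.1], [3.35, 1.91, 0.6, 0, 0, 0, 0.1], [3.35, 1.91, 0.6, 0, 0, 0, 0.1], [3.35, 1.91, 0.6, 0, 0, 0, 0.1], [0, 0, 0, 0, 0, 0, 0.1]]}}

```text
time: 2.77
tool_pos: [0.4799, 0.062, 0.1349]
tool_rot: [-0.001, 0.68, 0.733, 0.0]
contact_force: [-0.4, 0.6, -1.0]
gripper_width: 0.547
grasp_force: 0.0
```

Run:
```python
from h import *
from plant import manip
to([.4782,.0587,.06]);print(manip.tip_reach, manip.state()['joint_pos'].round(2))
f=manip.grab_frame('wrist');cv2.imwrite('pics/w1.png',f['img']);c=-f['R'].T@f['t'];print(c,f['R'].round(2),f['mtx'])
for X in([.4782,.0587,.013],[.4782,.0587,0]):
    p=f['R']@np.array(X)+f['t'];r=np.hypot(*p[:2]);th=np.arctan2(r,p[2]);print(f['mtx'][:2,2]+f['mtx'][0,0]*th*p[:2]/r)
```

```text
t 2.77 pos [0.4799 0.062  0.1349] head 4.2 tilt 0.16 w 0.547 gf 0.0 F [-0.4  0.6 -1. ]
  tool cm [-0.34 -0.18  7.49]
0.019 [-0.03 -0.19  2.04  0.    1.29 -0.1 ]
[0.47386082 0.14112202 0.25780494] [[ 1.    0.07 -0.  ]
 [ 0.07 -0.95  0.31]
 [ 0.02 -0.31 -0.95]] [[297.31863964   0.         260.92950533]
 [  0.         297.31863964 191.24260205]
 [  0.           0.           1.        ]]
[258.98692336 194.01404992]
[259.08409543 189.45312541]
```

View pics/w1.png

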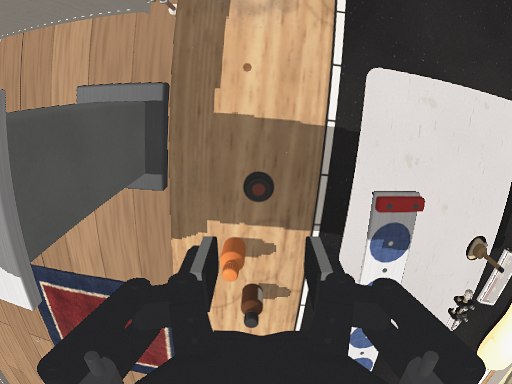

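The wrist view shows the cup at (258,186), the red block (400,204), disc d (389,242), the orange bottle (232,258) and the brown bottle (252,305). The cup sits a few pixels off the prediction, so I'll measure it against the disc.

```bash
cat >> h.py <<'E'
def fray(f,u,v,z):
    K=f['mtx'];d=np.array([u-K[0,2],v-K[1,2]]);r=np.hypot(*d);th=r/K[0,0]
    d=f['R'].T@np.array([*(d/r*np.sin(th)),np.cos(th)]);c=-f['R'].T@f['t']
    return c+d*(z-c[2])/d[2]
def ell(m):
    n,l,s,c=cv2.connectedComponentsWithStats(m.astype(np.uint8));i=1+np.argmax(s[1:,4]);cn=max(cv2.findContours((l==i).astype(np.uint8),0,1)[0],key=len)
    return cv2.fitEllipse(cn)
E
python3 - <<'E'
from h import *
from plant import manip
f=manip.grab_frame('wrist');pickle.dump(f,open('w.pkl','wb'));h=cv2.cvtColor(f['img'],cv2.COLOR_BGR2HSV)
m=h[...,2]<80;k=np.zeros_like(m);k[165:212,235:285]=m[165:212,235:285]
e=ell(k);print(e,fray(f,*e[0],.0065).round(4),fray(f,*e[0],.013).round(4))
b=(h[...,0]>100)&(h[...,0]<125)&(h[...,1]>90);k=np.zeros_like(b);k[215:270,360:415]=b[215:270,360:415]
e=ell(k);print('disc d',e,fray(f,*e[0],.012).round(4))
t=pickle.load(open('top.pkl','rb'));hh=cv2.cvtColor(t['img'],cv2.COLOR_BGR2HSV);r=((hh[...,0]<8)|(hh[...,0]>172))&(hh[...,1]>120);r[:175]=0;r[212:]=0;r[:,:160]=0;r[:,200:]=0
c=blobs(r,10);print('red top',[ (x.round(1),ray(t,*x,.024).round(4)) for x,s in c])
r=((h[...,0]<8)|(h[...,0]>172))&(h[...,1]>120);r[:180]=0;r[225:]=0;r[:,:360]=0;r[:,440:]=0
print('red wrist',[(x.round(1),fray(f,*x,.022).round(4)) for x,s in blobs(r,40)])
E
```

```text
((259.4813537597656, 183.44680786132812), (29.514694213867188, 29.711462020874023), 101.76222229003906) [0.4772 0.0637 0.0065] [0.4771 0.0656 0.013 ]
disc d ((390.8914794921875, 239.7558135986328), (33.50251388549805, 42.601688385009766), 47.61455535888672) [0.6119 0.0173 0.012 ]
red top [(array([179.4, 193.7]), array([0.6093, 0.0592, 0.024 ]))]
red wrist [(array([400.4, 200.7]), array([0.6063, 0.0621, 0.022 ]))]
```

Request:
{"fn": "move_arm", "kwargs": {"rows": [[-0.06, -0.25, 2.5, 0, 0, 0, 0.1], [0, 0, 2.5, 0, 0, 0, 0.1], [0, 0, 2.5, 0, 0, 0, 0.1], [0, 0, 2.2, 0, 0, 0, 0.1], [0, 0, 1.0, 0, 0, 0, 0.1], [0, 0, 0.5, 0, 0, 0, 0.1], [0, 0, 0, 0, 0, 0, 0.1]]}}

```text
time: 3.45
tool_pos: [0.4763, 0.0555, 0.0238]
tool_rot: [-0.001, 0.682, 0.731, -0.001]
contact_force: [0.4, 0.6, 0.6]
gripper_width: 0.554
grasp_force: 0.0
```

Run:
```python
from h import *
from plant import manip
to([.4775,.0612,.022])
f=manip.grab_frame('wrist');cv2.imwrite('pics/w2.png',f['img'][100:384,120:400])
```

```text
t 3.45 pos [0.4763 0.0555 0.0238] head 3.9 tilt 0.09 w 0.554 gf 0.0 F [0.4 0.6 0.6]
  tool cm [0.56 0.16 0.18]
```

View pics/w2.png

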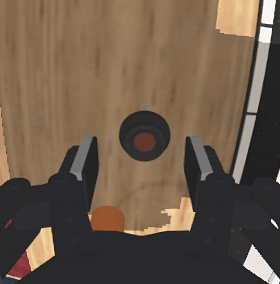

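The cup is midway between the pads but ahead of them in +y, at crop (145,137). The last reading was taken before the arm settled, so I'll re-measure.

Run:
```python
from h import *
from plant import manip
to([.4775,.0612,.022])
f=manip.grab_frame('wrist');h=cv2.cvtColor(f['img'],cv2.COLOR_BGR2HSV)
m=h[...,2]<75;k=np.zeros_like(m);k[200:270,230:298]=m[200:270,230:298]
e=ell(k);print(e,fray(f,*e[0],.0065).round(4))
r=((h[...,0]<10)|(h[...,0]>170))&(h[...,1]>90)&(h[...,2]<140)&(h[...,2]>60);k=np.zeros_like(r);k[225:260,245:285]=r[225:260,245:285]
e=ell(k);print('bowl',e,fray(f,*e[0],.012).round(4),fray(f,*e[0],.006).round(4))
c=-f['R'].T@f['t'];print(c)
```

```text
t 3.5 pos [0.4772 0.0556 0.0249] head 4.0 tilt 0.03 w 0.554 gf 0.0 F [ 0.1 -1.1 -0.1]
  tool cm [0.55 0.07 0.29]
((262.2235107421875, 234.3066864013672), (49.06846618652344, 49.67036056518555), 104.1673583984375) [0.4771 0.0648 0.0065]
bowl ((262.0596618652344, 240.76638793945312), (17.165117263793945, 19.953798294067383), 87.67008972167969) [0.4771 0.0638 0.012 ] [0.4773 0.0607 0.006 ]
[0.47127853 0.13505552 0.14761499]
```

Request:
{"fn": "move_arm", "kwargs": {"rows": [[0.7, 0, 0.25, 0, 0, 0, 0.1], [0, 0, 0, 0, 0, 0, -0.4], [0, 0, 0, 0, 0, 0, -1], [0, 0, 0, 0, 0, 0, -1], [0, 0, 0, 0, 0, 0, -1], [0, 0, 0, 0, 0, 0, -1], [0, 0, 0, 0, 0, 0, -1]]}}

```text
time: 4.13
tool_pos: [0.4773, 0.0636, 0.023]
tool_rot: [0.0, 0.682, 0.732, 0.001]
contact_force: [-1.9, 2.3, 6.0]
gripper_width: 0.257
grasp_force: 57.7
```

Run:
```python
from h import *
from plant import manip
f=manip.grab_frame('wrist');to(None);cv2.imwrite('pics/w3.png',f['img'][100:384,120:400])
```

```text
t 4.18 pos [0.4773 0.0636 0.023 ] head 4.1 tilt 0.11 w 0.251 gf 57.7 F [-0.6  1.2  5.9]
```

View pics/w3.png

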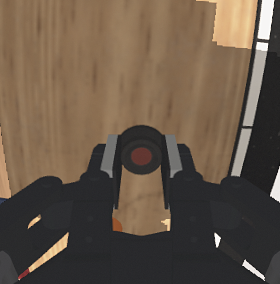

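The cup is held by its narrower upper part. Next I lift it and carry it above disc d.

Request:
{"fn": "move_arm", "kwargs": {"rows": [[0, 0, -1.0, 0, 0, 0, -1], [0, 0, -2.0, 0, 0, 0, -1], [0, 0, -2.0, 0, 0, 0, -1], [-0.8, 1.9, 0, 0, 0, 0, -1], [-0.8, 1.9, 0, 0, 0, 0, -1], [-0.8, 1.9, 0, 0, 0, 0, -1], [-0.8, 1.9, 0, 0, 0, 0, -1], [-0.8, 1.9, 0, 0, 0, 0, -1], [-0.8, 1.9, 0, 0, 0, 0, -1], [-0.8, 1.9, 0, 0, 0, 0, -1], [0, 0, 0, 0, 0, 0, -1], [0, 0, 0, 0, 0, 0, -1], [0, 0, 0, 0, 0, 0, -1]]}}

```text
time: 5.27
tool_pos: [0.6122, 0.017, 0.0715]
tool_rot: [-0.001, 0.682, 0.732, -0.0]
contact_force: [-0.1, -0.1, -0.9]
gripper_width: 0.248
grasp_force: 58.6
```

Run:
```python
from h import *
from plant import manip
f=manip.grab_frame('wrist');to([.6140,.0172,.0355])
h=cv2.cvtColor(f['img'],cv2.COLOR_BGR2HSV)
b=(h[...,0]>100)&(h[...,0]<125)&(h[...,1]>90)
for x,s in blobs(b,150):print(x.round(1),s,fray(f,*x,.012).round(4))
cv2.imwrite('pics/w4.png',f['img'])
```

```text
t 5.32 pos [0.6119 0.0171 0.0715] head 4.1 tilt 0.08 w 0.253 gf 58.6 F [ 0.6 -0.1 -0.6]
  tool cm [-0.01  0.21  3.6 ]
[262.7 210.6] [ 230  188   67   46 2236] [0.6127 0.0231 0.012 ]
[ 18.3 278.8] [  0 258  42  58 723] [ 0.3725 -0.074   0.012 ]
[261.2 295. ] [ 238  273   47   44 1697] [ 0.6168 -0.0468  0.012 ]
[ 37.6 338.4] [ 19 312  37  40 194] [ 0.3628 -0.1631  0.012 ]
```

View pics/w4.png

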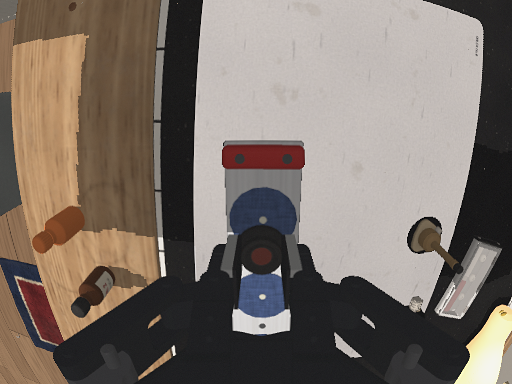

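The cup hangs in the jaws at (262,257), with disc d's white dot at (263,219), disc c's at (262,297), the red block at (263,156) and the pin's foot at (424,236). I'll cast these points.

Run:
```python
from h import *
from plant import manip
f=manip.grab_frame('wrist');to([.6140,.0172,.0355])
g=cv2.cvtColor(f['img'],cv2.COLOR_BGR2GRAY).astype(float)
for u,v in((263,219),(262,297)):
    p=g[v-5:v+6,u-5:u+6];w=np.clip(p-np.percentile(p,75),0,None);yy,xx=np.mgrid[v-5:v+6,u-5:u+6];c=((w*xx).sum()/w.sum(),(w*yy).sum()/w.sum());print('dot',np.round(c,1),fray(f,*c,.012).round(4))
h=cv2.cvtColor(f['img'],cv2.COLOR_BGR2HSV);r=((h[...,0]<10)|(h[...,0]>170))&(h[...,1]>90)&(h[...,2]<140)&(h[...,2]>50);k=np.zeros_like(r);k[240:275,245:280]=r[240:275,245:280]
e=ell(k);print('bowl',e,fray(f,*e[0],.0605).round(4),fray(f,*e[0],.0555).round(4))
```

```text
t 5.37 pos [0.6119 0.0172 0.0716] head 4.1 tilt 0.06 w 0.254 gf 58.6 F [0.4 0.1 0.4]
  tool cm [-0.01  0.21  3.61]
dot [262.9 219.9] [0.6131 0.0166 0.012 ]
dot [262.4 296.7] [ 0.6175 -0.0482  0.012 ]
bowl ((261.0487365722656, 255.8783416748047), (16.350914001464844, 19.582111358642578), 90.8326416015625) [0.6118 0.0174 0.0605] [0.612  0.0144 0.0555]
```

Request:
{"fn": "move_arm", "kwargs": {"rows": [[0, 0.15, 1.5, 0, 0, 0, -1], [0, 0, 1.2, 0, 0, 0, -1], [0, 0, 0.6, 0, 0, 0, -1], [0, 0, 0.3, 0, 0, 0, -1], [0, 0, 0, 0, 0, 0, -1], [0, 0, 0, 0, 0, 0, -1]]}}

```text
time: 5.87
tool_pos: [0.6139, 0.017, 0.0349]
tool_rot: [-0.0, 0.682, 0.732, -0.0]
contact_force: [-0.1, 0.2, -1.3]
gripper_width: 0.244
grasp_force: 58.6
```

Request:
{"fn": "move_arm", "kwargs": {"rows": [[0, 0, 0, 0, 0, 0, -0.3], [0, 0, 0, 0, 0, 0, -0.1], [0, 0, 0, 0, 0, 0, 0.1], [0, 0, 0, 0, 0, 0, 0.1], [0, 0, -1.5, 0, 0, 0, 0.3], [0, 0, -2.5, 0, 0, 0, 0.3], [0, 0, -3, 0, 0, 0, 0.3], [-3.5, -2.0, -1, 0, 0, 0, 0.3], [-3.5, -2.0, 0, 0, 0, 0, 0.3], [-3.5, -2.0, 0, 0, 0, 0, 0.3], [-3.5, -2.0, 0, 0, 0, 0, 0.3], [-3.5, -2.0, 0, 0, 0, 0, 0.3], [-0.5, -2.5, 0, 0, 0, 0, 0.3], [0, -2.0, 0, 0, 0, 0, 0.3], [0, 0, 0, 0, 0, 0, 0.3], [0, 0, 0, 0, 0, 0, 0.3], [0, 0, 0, 0, 0, 0, 0.3]]}}

```text
time: 7.28
tool_pos: [0.4832, -0.1729, 0.1162]
tool_rot: [0.001, 0.682, 0.732, 0.0]
contact_force: [1.0, -0.1, 0.1]
gripper_width: 0.649
grasp_force: 0.0
```

Run:
```python
from h import *
from plant import manip
f=manip.grab_frame('wrist');pickle.dump(f,open('w.pkl','wb'));to([.4586,-.153,.03])
t=manip.grab_frame('top');pickle.dump(t,open('top.pkl','wb'))
cv2.imwrite('pics/w5.png',np.hstack([f['img'][:,:420],cv2.resize(t['img'][150:246,160:255],(380,384))]))
```

```text
t 7.33 pos [ 0.4835 -0.1728  0.1163] head 4.1 tilt 0.07 w 0.648 gf 0.0 F [0.8 0.8 0.3]
  tool cm [ 2.16 -2.35  8.62]
```

View pics/w5.png

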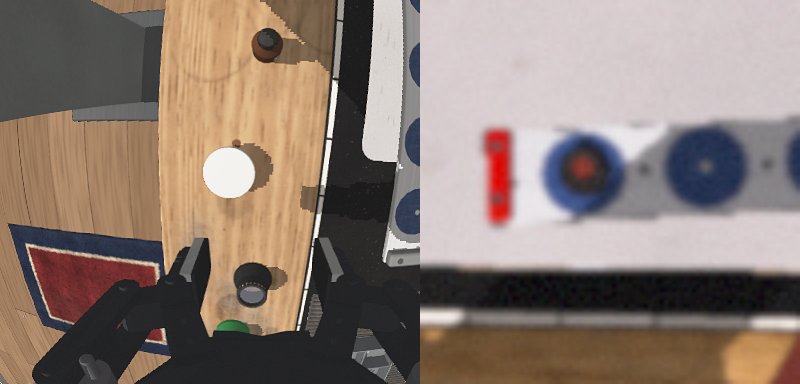

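The cup stands on disc d, with its bowl at (584,166) inside the blue ring. The wrist view shows the pot at (229,172), the brown bottle at (266,45) and the loupe at (252,285).

Run:
```python
from h import *
f=pickle.load(open('w.pkl','rb'));t=pickle.load(open('top.pkl','rb'));h=cv2.cvtColor(f['img'],cv2.COLOR_BGR2HSV)
m=(h[...,1]<60)&(h[...,2]>140);k=np.zeros_like(m);k[140:205,195:262]=m[140:205,195:262];e=ell(k);p=fray(f,*e[0],.019);print('pot',e,p.round(4))
print('diam', np.linalg.norm(fray(f,e[0][0]+e[1][0]/2,e[0][1],.019)-fray(f,e[0][0]-e[1][0]/2,e[0][1],.019)))
to([p[0],p[1],.026])
m=h[...,2]<75;k=np.zeros_like(m);k[255:312,230:276]=m[255:312,230:276];e=ell(k);print('loupe',e,fray(f,*e[0],.01).round(4))
h=cv2.cvtColor(t['img'],cv2.COLOR_BGR2HSV);k=np.zeros(h.shape[:2],bool);w=slice(180,205),slice(190,213);k[w]=((h[...,2]<85)|((h[...,0]<8)|(h[...,0]>170)))[w];e=ell(k);print('cup placed',e,ray(t,*e[0],.022).round(4))
b=(h[...,0]>100)&(h[...,0]<125)&(h[...,1]>90);k[:]=0;k[w]=b[w];print([ (x,s,ray(t,s[0]+s[2]/2-.5,s[1]+s[3]/2-.5,.012).round(4)) for x,s in blobs(k,20)])
```

```text
pot ((228.6134796142578, 172.18174743652344), (50.01750946044922, 52.001033782958984), 114.12779998779297) [ 0.4569 -0.1522  0.019 ]
diam 0.03871602382100411
t 7.38 pos [ 0.4835 -0.1727  0.1162] head 4.1 tilt 0.05 w 0.647 gf 0.0 F [-0.  -0.   0.6]
  tool cm [ 2.24 -2.52  9.02]
loupe ((252.24510192871094, 283.5382385253906), (36.3393669128418, 44.79563903808594), 4.234510898590088) [ 0.4813 -0.2602  0.01  ]
cup placed ((201.58448791503906, 192.42559814453125), (11.34976577758789, 15.18691349029541), 137.3349609375) [0.6132 0.0131 0.022 ]
[(array([200.23602484, 193.55900621]), array([191, 184,  20,  19, 161], dtype=int32), array([0.6141, 0.0167, 0.012 ]))]
```

Request:
{"fn": "move_arm", "kwargs": {"rows": [[1.1, -1.25, 1, 0, 0, 0, 0.3], [1.1, -1.25, 1, 0, 0, 0, 0.3], [0, 0, 2, 0, 0, 0, 0.3], [0, 0, 2, 0, 0, 0, 0.3], [0, 0, 1.5, 0, 0, 0, 0.3], [0, 0, 1, 0, 0, 0, 0.3], [0, 0, 0.7, 0, 0, 0, 0.3], [0, 0, 0, 0, 0, 0, 0.3], [0, 0, 0, 0, 0, 0, 0.3]]}}

```text
time: 8.13
tool_pos: [0.4566, -0.1527, 0.024]
tool_rot: [0.0, 0.681, 0.732, 0.0]
contact_force: [0.5, -0.5, 0.5]
gripper_width: 0.648
grasp_force: 0.0
```

Run:
```python
from h import *
from plant import manip
f=manip.grab_frame('wrist');to([.4572,-.1523,.024]);h=cv2.cvtColor(f['img'],cv2.COLOR_BGR2HSV)
m=(h[...,1]<60)&(h[...,2]>150);m[:190]=0;m[300:]=0;m[:,:225]=0;m[:,300:]=0;e=ell(m);print(e,fray(f,*e[0],.019).round(4))
```

```text
t 8.18 pos [ 0.457  -0.153   0.0246] head 4.1 tilt 0.08 w 0.652 gf 0.0 F [0.  0.2 0.4]
  tool cm [0.07 0.03 0.06]
((261.33197021484375, 259.8362121582031), (68.95515441894531, 77.2747573852539), 96.32122802734375) [ 0.4565 -0.1512  0.019 ]
```

Request:
{"fn": "move_arm", "kwargs": {"rows": [[0.1, 0, 0, 0, 0, 0, 0.3], [0, 0, 0, 0, 0, 0, -1], [0, 0, 0, 0, 0, 0, -1], [0, 0, 0, 0, 0, 0, -1], [0, 0, 0, 0, 0, 0, -1], [0, 0, 0, 0, 0, 0, -1], [0, 0, 0, 0, 0, 0, -1], [0, 0, -0.5, 0, 0, 0, -1], [0, 0, -1.5, 0, 0, 0, -1], [0, 0, -2, 0, 0, 0, -1], [0, 0, -1, 0, 0, 0, -1]]}}

```text
time: 9.1
tool_pos: [0.4566, -0.152, 0.0756]
tool_rot: [0.001, 0.682, 0.732, 0.0]
contact_force: [-0.1, -1.2, 0.2]
gripper_width: 0.416
grasp_force: 60.0
```

Request:
{"fn": "move_arm", "kwargs": {"rows": [[1.32, 2.4, 0, 0, 0, 0, -1], [1.32, 2.4, 0, 0, 0, 0, -1], [1.32, 2.4, 0, 0, 0, 0, -1], [1.32, 2.4, 0, 0, 0, 0, -1], [1.32, 2.4, 0, 0, 0, 0, -1], [1.32, 2.4, 0, 0, 0, 0, -1], [1.32, 2.4, 0, 0, 0, 0, -1], [0, 0, 0, 0, 0, 0, -1], [0, 0, 0, 0, 0, 0, -1], [0, 0, 0, 0, 0, 0, -1]]}}

```text
time: 9.93
tool_pos: [0.6163, -0.0478, 0.0732]
tool_rot: [-0.001, 0.682, 0.732, -0.001]
contact_force: [-0.9, -0.7, 0.0]
gripper_width: 0.419
grasp_force: 60.1
```

Run:
```python
from h import *
from plant import manip
f=manip.grab_frame('wrist');pickle.dump(f,open('w.pkl','wb'));to([.618,-.0481,.037])
cv2.imwrite('pics/w6.png',cv2.resize(f['img'][120:340,140:400],None,fx=2,fy=2))
```

```text
t 9.98 pos [ 0.616  -0.048   0.0733] head 4.0 tilt 0.08 w 0.414 gf 60.1 F [ 0.2  0.8 -0.2]
  tool cm [-0.02  0.2   3.63]
```

View pics/w6.png

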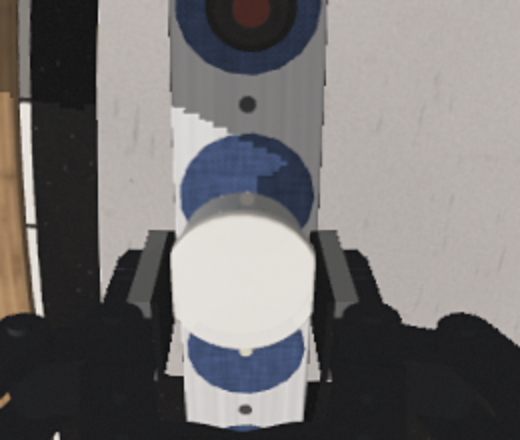

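The pot hangs level over disc c, with its lid at (244,277) between the pads, and the cup beyond sits centred in its ring at (250,10). Lowering now.

Request:
{"fn": "move_arm", "kwargs": {"rows": [[-0.05, 0.15, 1.5, 0, 0, 0, -1], [0, 0, 1.2, 0, 0, 0, -1], [0, 0, 0.6, 0, 0, 0, -1], [0, 0, 0.35, 0, 0, 0, -1], [0, 0, 0, 0, 0, 0, -1], [0, 0, 0, 0, 0, 0, -1]]}}

```text
time: 10.48
tool_pos: [0.6178, -0.0483, 0.0369]
tool_rot: [-0.001, 0.682, 0.732, -0.001]
contact_force: [-2.2, -0.5, 4.4]
gripper_width: 0.42
grasp_force: 60.2
```

Request:
{"fn": "move_arm", "kwargs": {"rows": [[0, 0, 0, 0, 0, 0, 0.0], [0, 0, 0, 0, 0, 0, 0.3], [0, 0, 0, 0, 0, 0, 0.3], [0, 0, 0, 0, 0, 0, 0.3], [0, 0, -1.5, 0, 0, 0, 0.3], [0, 0, -2.5, 0, 0, 0, 0.3], [0, 0, -3, 0, 0, 0, 0.3], [-2.5, 0, -1.5, 0, 0, 0, 0.3], [-3.8, -1.5, 0, 0, 0, 0, 0.3], [-3.8, -1.5, 0, 0, 0, 0, 0.3], [-3.8, -1.5, 0, 0, 0, 0, 0.3], [-3.8, -1.5, 0, 0, 0, 0, 0.3], [-3.8, -2, 0, 0, 0, 0, 0.3], [-3.8, -2.5, 0, 0, 0, 0, 0.3], [-1.5, -2.5, 0, 0, 0, 0, 0.3], [0, 0, 0, 0, 0, 0, 0.3], [0, 0, 0, 0, 0, 0, 0.3], [0, 0, 0, 0, 0, 0, 0.3]]}}

```text
time: 11.98
tool_pos: [0.5104, -0.3199, 0.1222]
tool_rot: [0.0, 0.682, 0.732, 0.0]
contact_force: [-0.1, -0.6, 0.5]
gripper_width: 0.648
grasp_force: 0.0
```

Run:
```python
from h import *
from plant import manip
f=manip.grab_frame('wrist');pickle.dump(f,open('w.pkl','wb'));to([.4795,-.259,.026])
t=manip.grab_frame('top');pickle.dump(t,open('top.pkl','wb'))
cv2.imwrite('pics/w7.png',np.hstack([f['img'][:,:420],cv2.resize(t['img'][150:246,160:255],(380,384))]))
```

```text
t 12.03 pos [ 0.5107 -0.3195  0.1222] head 4.1 tilt 0.02 w 0.653 gf 0.0 F [-0.4  0.3  0.2]
  tool cm [ 6.25 -2.69  9.62]
```

View pics/w7.png

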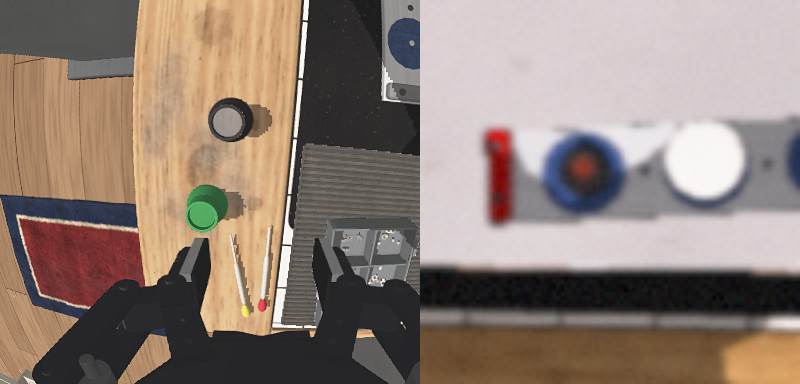

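The pot stands on disc c. The loupe is at (230,120) in the wrist view and the green look-alike at (207,205), clear of the jaws' path.

Run:
```python
from h import *
f=pickle.load(open('w.pkl','rb'));t=pickle.load(open('top.pkl','rb'));h=cv2.cvtColor(f['img'],cv2.COLOR_BGR2HSV)
for T in(50,60,70):
    m=h[...,2]<T;k=np.zeros_like(m);k[90:148,200:260]=m[90:148,200:260];e=ell(k);print(T,'loupe',e,fray(f,*e[0],.003).round(4),fray(f,*e[0],.006).round(4))
m=(h[...,2]>90)&(h[...,1]<60);k[:]=0;k[105:140,210:247]=m[105:140,210:247];e=ell(k);print('top glass',e,fray(f,*e[0],.028).round(4))
h=cv2.cvtColor(t['img'],cv2.COLOR_BGR2HSV);m=(h[...,1]<40)&(h[...,2]>205);k[:]=0;k[178:202,220:250]=m[178:202,220:250];e=ell(k);print('pot placed',e,ray(t,*e[0],.031).round(4))
```

```text
50 loupe ((226.26307678222656, 121.30636596679688), (41.38711166381836, 48.708900451660156), 69.84385681152344) [ 0.478  -0.2623  0.003 ] [ 0.4783 -0.262   0.006 ]
60 loupe ((228.96315002441406, 120.46055603027344), (40.25046157836914, 43.84941482543945), 58.24433898925781) [ 0.4801 -0.2615  0.003 ] [ 0.4804 -0.2612  0.006 ]
70 loupe ((229.98443603515625, 119.68345642089844), (39.49689865112305, 40.518062591552734), 19.528470993041992) [ 0.4809 -0.2608  0.003 ] [ 0.4812 -0.2605  0.006 ]
top glass ((227.0665740966797, 121.7991714477539), (28.102947235107422, 29.040748596191406), 142.60171508789062) [ 0.4813 -0.2604  0.028 ]
pot placed ((232.49459838867188, 186.46937561035156), (20.2364559173584, 30.805622100830078), 79.83637237548828) [ 0.625  -0.0522  0.031 ]
```

Request:
{"fn": "move_arm", "kwargs": {"rows": [[2.05, -0.85, 0, 0, 0, 0, 0.3], [2.05, -0.85, 0, 0, 0, 0, 0.3], [2.0, -0.85, 1, 0, 0, 0, 0.3], [0, 0, 2, 0, 0, 0, 0.3], [0, 0, 2, 0, 0, 0, 0.3], [0, 0, 2, 0, 0, 0, 0.3], [0, 0, 1.5, 0, 0, 0, 0.3], [0, 0, 0.8, 0, 0, 0, 0.3], [0, 0, 0.5, 0, 0, 0, 0.3], [0, 0, 0, 0, 0, 0, 0.3], [0, 0, 0, 0, 0, 0, 0.3]]}}

```text
time: 13.0
tool_pos: [0.4812, -0.261, 0.0249]
tool_rot: [0.0, 0.681, 0.732, 0.0]
contact_force: [0.2, -0.6, 0.4]
gripper_width: 0.649
grasp_force: 0.0
```

Run:
```python
from h import *
from plant import manip
f=manip.grab_frame('wrist');to([.481,-.2605,.0242]);h=cv2.cvtColor(f['img'],cv2.COLOR_BGR2HSV)
m=(h[...,2]>80)&(h[...,1]<60);k=np.zeros_like(m);k[230:305,225:300]=m[230:305,225:300];e=ell(k);print('top glass',e,fray(f,*e[0],.028).round(4))
```

```text
t 13.05 pos [ 0.4814 -0.2614  0.0254] head 4.1 tilt 0.11 w 0.649 gf 0.0 F [0.  0.4 0.5]
  tool cm [ 0.09 -0.04  0.12]
top glass ((260.580810546875, 267.7486877441406), (32.6044921875, 43.12321853637695), 90.63813018798828) [ 0.4807 -0.2591  0.028 ]
```

Request:
{"fn": "move_arm", "kwargs": {"rows": [[0.15, 0, 0.15, 0, 0, 0, 0.3], [0, 0, 0, 0, 0, 0, -1], [0, 0, 0, 0, 0, 0, -1], [0, 0, 0, 0, 0, 0, -1], [0, 0, 0, 0, 0, 0, -1], [0, 0, 0, 0, 0, 0, -1], [0, 0, 0, 0, 0, 0, -1], [0, 0, -0.5, 0, 0, 0, -1], [0, 0, -1.5, 0, 0, 0, -1], [0, 0, -2, 0, 0, 0, -1], [0, 0, -1, 0, 0, 0, -1]]}}

```text
time: 13.97
tool_pos: [0.4809, -0.26, 0.0745]
tool_rot: [0.001, 0.682, 0.732, 0.0]
contact_force: [1.2, -0.6, 0.5]
gripper_width: 0.361
grasp_force: 58.6
```

Request:
{"fn": "move_arm", "kwargs": {"rows": [[1.7, 1.9, 0, 0, 0, 0, -1], [1.7, 1.9, 0, 0, 0, 0, -1], [1.7, 1.9, 0, 0, 0, 0, -1], [1.7, 1.9, 0, 0, 0, 0, -1], [1.7, 1.9, 0, 0, 0, 0, -1], [1.7, 1.9, 0, 0, 0, 0, -1], [1.7, 1.9, 0, 0, 0, 0, -1], [1.7, 1.9, 0, 0, 0, 0, -1], [0, 0, 0, 0, 0, 0, -1], [0, 0, 0, 0, 0, 0, -1], [0, 0, 0, 0, 0, 0, -1]]}}

```text
time: 14.88
tool_pos: [0.6218, -0.1133, 0.0723]
tool_rot: [-0.0, 0.682, 0.732, -0.0]
contact_force: [0.1, -0.3, -0.6]
gripper_width: 0.366
grasp_force: 58.7
```

Run:
```python
from h import *
from plant import manip
f=manip.grab_frame('wrist');pickle.dump(f,open('w.pkl','wb'));to([.6229,-.113,.037])
cv2.imwrite('pics/w8.png',cv2.resize(f['img'][80:340,140:400],None,fx=2,fy=2))
```

```text
t 14.93 pos [ 0.6216 -0.1136  0.0724] head 4.0 tilt 0.06 w 0.365 gf 58.7 F [ 0.9 -0.1 -0.7]
  tool cm [0.05 0.14 3.54]
```

View pics/w8.png

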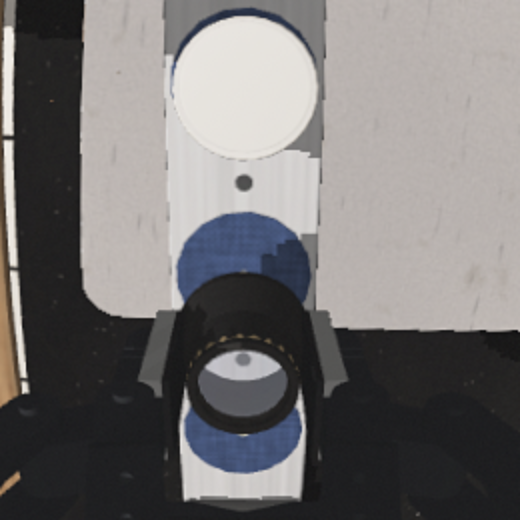

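The loupe hangs upright over disc b, with its upper rim at (243,383), and the pot beyond sits centred on disc c. I'm lowering slowly and watching the force.

Request:
{"fn": "move_arm", "kwargs": {"rows": [[0.03, 0.13, 1.2, 0, 0, 0, -1], [0, 0, 1.2, 0, 0, 0, -1], [0, 0, 0.6, 0, 0, 0, -1], [0, 0, 0.2, 0, 0, 0, -1], [0, 0, 0.1, 0, 0, 0, -1], [0, 0, 0, 0, 0, 0, -1]]}}

```text
time: 15.43
tool_pos: [0.6233, -0.1128, 0.0392]
tool_rot: [-0.0, 0.682, 0.732, -0.0]
contact_force: [0.1, 0.2, 0.1]
gripper_width: 0.364
grasp_force: 58.7
```

Request:
{"fn": "move_arm", "kwargs": {"rows": [[0, 0, 0.2, 0, 0, 0, -1], [0, 0, 0.1, 0, 0, 0, -1], [0, 0, 0, 0, 0, 0, -1]]}}

```text
time: 15.68
tool_pos: [0.6239, -0.1127, 0.037]
tool_rot: [0.0, 0.682, 0.732, 0.0]
contact_force: [1.0, 0.1, -0.2]
gripper_width: 0.367
grasp_force: 58.7
```

Request:
{"fn": "move_arm", "kwargs": {"rows": [[0, -0.05, 0.1, 0, 0, 0, -1], [0, 0, 0, 0, 0, 0, -1], [0, 0, 0, 0, 0, 0, 0.0], [0, 0, 0, 0, 0, 0, 0.3], [0, 0, 0, 0, 0, 0, 0.3], [0, 0, 0, 0, 0, 0, 0.3], [0, 0, -1.5, 0, 0, 0, 0.3], [0, 0, -2.5, 0, 0, 0, 0.3], [0, 0, -3, 0, 0, 0, 0.3], [0, 0, -2.5, 0, 0, 0, 0.1], [0, -2.2, 0, 0, 0, 0, 0.1], [0, -2.2, 0, 0, 0, 0, 0.1], [0, -2.2, 0, 0, 0, 0, 0.1], [0, -2.2, 0, 0, 0, 0, 0.1], [0, -2.2, 0, 0, 0, 0, 0.1], [0, -2.2, 0, 0, 0, 0, 0.1], [0, 0, 0, 0, 0, 0, 0.1], [0, 0, 0, 0, 0, 0, 0.1]]}}

```text
time: 17.18
tool_pos: [0.4913, -0.1222, 0.1319]
tool_rot: [0.001, 0.682, 0.731, 0.0]
contact_force: [0.6, 0.0, 0.5]
gripper_width: 0.547
grasp_force: 0.0
```

Run:
```python
from h import *
from plant import manip
f=manip.grab_frame('wrist');pickle.dump(f,open('w.pkl','wb'));to([.478,-.057,.035])
t=manip.grab_frame('top');pickle.dump(t,open('top.pkl','wb'))
cv2.imwrite('pics/w9.png',np.hstack([f['img'],cv2.resize(t['img'][150:246,190:262],(288,384))]))
```

```text
t 17.23 pos [ 0.4921 -0.1223  0.132 ] head 4.0 tilt 0.13 w 0.551 gf 0.0 F [ 0.1 -0.9 -0.7]
  tool cm [ 6.62 -0.97  9.7 ]
```

View pics/w9.png

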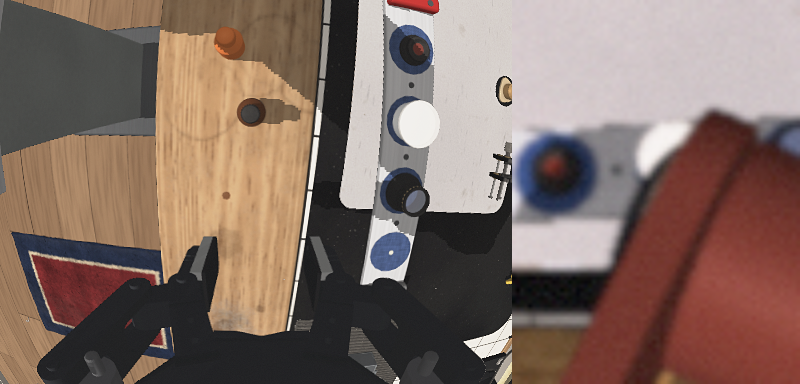

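The loupe stands on disc b at (405,195) and disc a is free at (390,252). The brown bottle is at (251,112), with the orange one clear of it at (229,42).

Run:
```python
from h import *
f=pickle.load(open('w.pkl','rb'));h=cv2.cvtColor(f['img'],cv2.COLOR_BGR2HSV)
for T in(70,85,100):
    m=h[...,2]<T;k=np.zeros_like(m);k[92:132,230:272]=m[92:132,230:272];e=ell(k);print('all',T,np.round(e[0],1),np.round(e[1],1),fray(f,*e[0],.025).round(4))
m=(h[...,1]<110)&(h[...,2]<110);k[:]=0;k[98:128,240:262]=m[98:128,240:262];e=ell(k);p=fray(f,*e[0],.052);print('cap',np.round(e[0],1),np.round(e[1],1),p.round(4))
```

```text
all 70 [253.1 113. ] [19.7 24.8] [ 0.4807 -0.0559  0.025 ]
all 85 [253.3 112.7] [22.6 25.6] [ 0.4809 -0.0557  0.025 ]
all 100 [252.6 112.2] [24.7 28.2] [ 0.4803 -0.0553  0.025 ]
cap [250.2 113.3] [18.7 19.2] [ 0.4793 -0.0547  0.052 ]
```

Request:
{"fn": "move_arm", "kwargs": {"rows": [[2.3, -0.3, 0, 0, 0, 0, 0.1], [2.3, -0.3, 0, 0, 0, 0, 0.1], [2.2, -0.2, 0, 0, 0, 0, 0.1], [0, 0, 0, 0, 0, 0, 0.1], [0, 0, 1.5, 0, 0, 0, 0.1], [0, 0, 2, 0, 0, 0, 0.1], [0, 0, 2, 0, 0, 0, 0.1], [0, 0, 2, 0, 0, 0, 0.1], [0, 0, 1.7, 0, 0, 0, 0.1], [0, 0, 1, 0, 0, 0, 0.1], [0, 0, 0.5, 0, 0, 0, 0.1], [0, 0, 0, 0, 0, 0, 0.1], [0, 0, 0, 0, 0, 0, 0.1]]}}

```text
time: 18.37
tool_pos: [0.4796, -0.0551, 0.0245]
tool_rot: [0.0, 0.682, 0.732, 0.0]
contact_force: [0.1, -0.2, 0.5]
gripper_width: 0.549
grasp_force: 0.0
```

Run:
```python
from h import *
from plant import manip
f=manip.grab_frame('wrist');to([.4795,-.0552,.0245]);h=cv2.cvtColor(f['img'],cv2.COLOR_BGR2HSV)
m=(h[...,1]<110)&(h[...,2]<110);k=np.zeros_like(m);w=slice(240,325),slice(230,290);k[w]=m[w]
for x,s in blobs(k,100):print('cap',x.round(1),s,fray(f,*x,.052).round(4))
```

```text
t 18.42 pos [ 0.4799 -0.0552  0.0249] head 4.1 tilt 0.11 w 0.548 gf 0.0 F [ 0.8 -0.   0.4]
  tool cm [ 0.   -0.04  0.04]
cap [259.8 293.3] [ 244  275   33   38 1022] [ 0.4785 -0.0496  0.052 ]
```

Request:
{"fn": "move_arm", "kwargs": {"rows": [[0.2, 0, 0, 0, 0, 0, 0.1], [0, 0, 0, 0, 0, 0, -1], [0, 0, 0, 0, 0, 0, -1], [0, 0, 0, 0, 0, 0, -1], [0, 0, 0, 0, 0, 0, -1], [0, 0, 0, 0, 0, 0, -1], [0, 0, 0, 0, 0, 0, -1], [0, 0, -0.5, 0, 0, 0, -1], [0, 0, -1.5, 0, 0, 0, -1], [0, 0, -2, 0, 0, 0, -1], [0, 0, -2, 0, 0, 0, -1], [0, 0, -0.5, 0, 0, 0, -1]]}}

```text
time: 19.42
tool_pos: [0.4802, -0.0533, 0.0918]
tool_rot: [0.002, 0.682, 0.732, 0.001]
contact_force: [0.4, 0.1, -0.3]
gripper_width: 0.244
grasp_force: 58.6
```

Request:
{"fn": "move_arm", "kwargs": {"rows": [[-1.7, 1.7, 0, 0, 0, 0, -1], [-1.7, 1.7, 0, 0, 0, 0, -1], [-1.7, 1.7, 0, 0, 0, 0, -1], [-1.7, 1.7, 0, 0, 0, 0, -1], [-1.7, 1.7, 0, 0, 0, 0, -1], [-1.7, 1.7, 0, 0, 0, 0, -1], [-1.7, 1.7, 0, 0, 0, 0, -1], [-1.6, 1.9, 0, 0, 0, 0, -1], [0, 0, 0, 0, 0, 0, -1], [0, 0, 0, 0, 0, 0, -1], [0, 0, 0, 0, 0, 0, -1]]}}

```text
time: 20.33
tool_pos: [0.6247, -0.1772, 0.0875]
tool_rot: [-0.001, 0.682, 0.732, -0.0]
contact_force: [0.4, 0.4, 0.8]
gripper_width: 0.241
grasp_force: 58.8
```

Run:
```python
from h import *
from plant import manip
f=manip.grab_frame('wrist');pickle.dump(f,open('w.pkl','wb'));to([.6275,-.178,.037])
cv2.imwrite('pics/w10.png',cv2.resize(f['img'][0:340,140:400],None,fx=1.7,fy=1.7))
```

```text
t 20.38 pos [ 0.6246 -0.177   0.0877] head 4.1 tilt 0.13 w 0.24 gf 58.8 F [ 0.4 -1.   0.3]
  tool cm [-0.13  0.29  5.07]
```

View pics/w10.png

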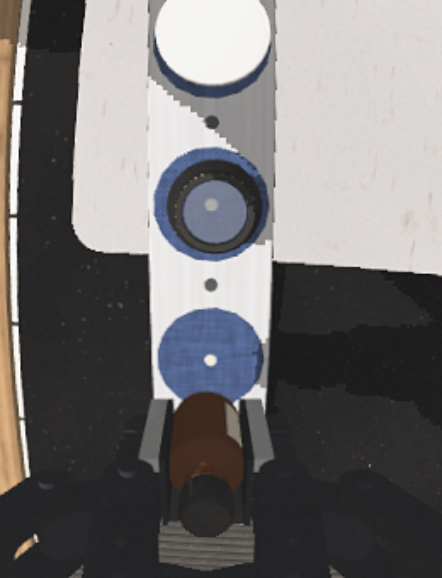

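The bottle is held upright at (207,450), just short of disc a, whose dot is at (210,360). The loupe (213,208) and the pot sit centred in their rings.

Run:
```python
from h import *
f=pickle.load(open('w.pkl','rb'))
g=cv2.cvtColor(f['img'],cv2.COLOR_BGR2GRAY).astype(float);u,v=263,212
p=g[v-6:v+7,u-6:u+7];w=np.clip(p-np.percentile(p,80),0,None);yy,xx=np.mgrid[v-6:v+7,u-6:u+7];c=((w*xx).sum()/w.sum(),(w*yy).sum()/w.sum());print('dot a',np.round(c,1),fray(f,*c,.012).round(4))
z=.0877-.0245
h=cv2.cvtColor(f['img'],cv2.COLOR_BGR2HSV);w=slice(272,325),slice(240,285);m=(h[...,1]<110)&(h[...,2]<110);k=np.zeros_like(m);k[w]=m[w]
print('px of axis through TCP y at heights:')
K=f['mtx']
for hh in(0,.02,.052):
    q=f['R']@np.array([.6246,-.177,z+hh])+f['t'];r=np.hypot(*q[:2]);th=np.arctan2(r,q[2]);print(hh,(K[:2,2]+K[0,0]*th*q[:2]/r).round(1))
```

```text
dot a [263.3 211.4] [ 0.6262 -0.178   0.012 ]
px of axis through TCP y at heights:
0 [261.1 243.9]
0.02 [261.1 262.8]
0.052 [261.  303.6]
```

Request:
{"fn": "move_arm", "kwargs": {"rows": [[-0.17, 0.23, 1.2, 0, 0, 0, -1], [0, 0, 1.5, 0, 0, 0, -1], [0, 0, 1.2, 0, 0, 0, -1], [0, 0, 0.6, 0, 0, 0, -1], [0, 0, 0.4, 0, 0, 0, -1], [0, 0, 0.15, 0, 0, 0, -1], [0, 0, 0, 0, 0, 0, -1], [0, 0, 0, 0, 0, 0, -1]]}}

```text
time: 21.05
tool_pos: [0.6286, -0.1794, 0.0387]
tool_rot: [0.0, 0.682, 0.732, 0.0]
contact_force: [0.2, -0.3, -0.5]
gripper_width: 0.238
grasp_force: 58.8
```

Request:
{"fn": "move_arm", "kwargs": {"rows": [[0.08, -0.15, 0.1, 0, 0, 0, -1], [0, 0, 0.08, 0, 0, 0, -1], [0, 0, 0, 0, 0, 0, -1]]}}

```text
time: 21.3
tool_pos: [0.6267, -0.1786, 0.0368]
tool_rot: [0.0, 0.682, 0.732, 0.0]
contact_force: [0.5, -0.8, -0.4]
gripper_width: 0.242
grasp_force: 58.8
```

Request:
{"fn": "move_arm", "kwargs": {"rows": [[0, 0, 0.05, 0, 0, 0, -1], [0, 0, 0, 0, 0, 0, -0.4], [0, 0, 0, 0, 0, 0, -0.1], [0, 0, 0, 0, 0, 0, 0.1], [0, 0, 0, 0, 0, 0, 0.1], [0, 0, -1, 0, 0, 0, 0.1], [0, 0, -2.5, 0, 0, 0, 0.1], [0, 0, -3, 0, 0, 0, 0.1], [0, 0, -3.5, 0, 0, 0, 0.1], [0, 0, -3, 0, 0, 0, 0.1], [0, 0, -3, 0, 0, 0, 0.1], [0, 0, 0, 0, 0, 0, 0.1], [0, 0, 0, 0, 0, 0, 0.1]]}}

```text
time: 22.38
tool_pos: [0.6282, -0.1792, 0.2002]
tool_rot: [0.003, 0.682, 0.732, 0.001]
contact_force: [0.4, -0.0, -0.2]
gripper_width: 0.552
grasp_force: 0.0
```

Run:
```python
from h import *
from plant import manip
f=manip.grab_frame('wrist');pickle.dump(f,open('w.pkl','wb'));to(None)
s=manip.grab_frame('scene');pickle.dump(s,open('scene2.pkl','wb'))
cv2.imwrite('pics/w11.png',np.hstack([cv2.resize(f['img'][60:340,170:350],(370,576)),cv2.resize(s['img'][150:250,200:340],(420,300)).repeat(2,0)[:576:1][:576]]) if 0 else np.hstack([cv2.resize(f['img'][60:340,170:350],(360,560)),cv2.copyMakeBorder(cv2.resize(s['img'][150:250,200:340],(420,300)),0,260,0,0,0)]))
```

```text
t 22.43 pos [ 0.627  -0.1787  0.1974] head 4.1 tilt 0.12 w 0.55 gf 0.0 F [-0.1 -0.2 -0.5]
```

View pics/w11.png

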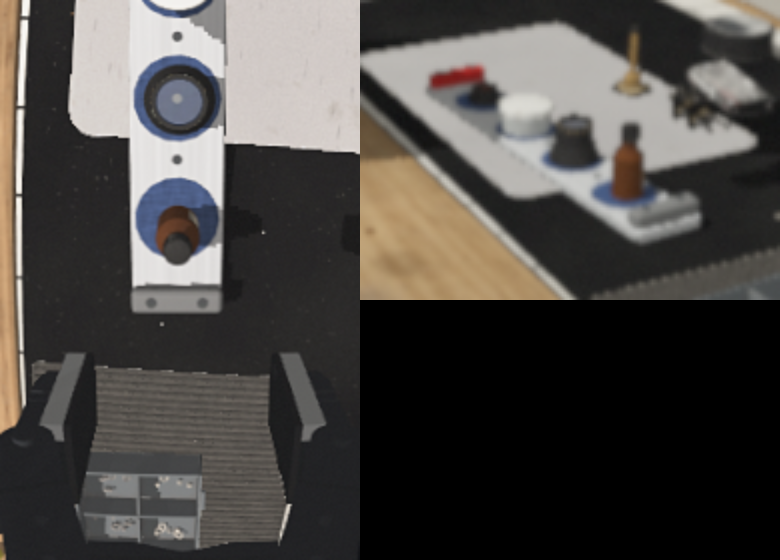

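All four stand in a row from red to grey, and the pin is upright in its place. One last numeric check of the centring, from higher up.

Request:
{"fn": "move_arm", "kwargs": {"rows": [[0, 0, -2, 0, 0, 0, 0.1], [2, 0, -2, 0, 0, 0, 0.1], [2, 0, -2, 0, 0, 0, 0.1], [0, 0, 0, 0, 0, 0, 0.1], [0, 0, 0, 0, 0, 0, 0.1], [0, 0, 0, 0, 0, 0, 0.1]]}}

```text
time: 22.98
tool_pos: [0.623, -0.1387, 0.2535]
tool_rot: [-0.002, 0.682, 0.732, -0.001]
contact_force: [0.0, -0.2, -0.1]
gripper_width: 0.552
grasp_force: 0.0
```

Run:
```python
from h import *
from plant import manip
f=manip.grab_frame('wrist');to(None);h=cv2.cvtColor(f['img'],cv2.COLOR_BGR2HSV);H,S,V=cv2.split(h);K=f['mtx']
def pj(X):
    q=f['R']@np.array(X)+f['t'];r=np.hypot(*q[:2]);th=np.arctan2(r,q[2]);return K[:2,2]+K[0,0]*th*q[:2]/r
def near(m,c,r=22):
    k=np.zeros_like(m);u,v=np.round(c).astype(int);w=slice(max(v-r,0),v+r),slice(u-r,u+r);k[w]=m[w];return ell(k)
blue=(H>100)&(H<125)&(S>90)
D=dict(a=(.6270,-.178),b=(.6222,-.113),c=(.6178,-.0482),d=(.6135,.0169))
for n in'abd':
    e=near(cv2.morphologyEx((blue|(V<90)).astype(np.uint8),cv2.MORPH_OPEN,np.ones((3,3)))>0,pj([*D[n],.012]),34) if n!='a' else near(blue,pj([*D[n],.012]),30)
    print('disc',n,np.round(e[1],1),fray(f,*e[0],.012).round(4))
for n,m,c,z in(('cup bowl',((H<10)|(H>170))&(S>80)&(V>50),'d',.023),('cup',(V<75),'d',.018),('pot',(S<60)&(V>200),'c',.031),('loupe',(V<75),'b',.02),('cap',(V<80)&(S<110),'a',.061)):
    e=near(m,pj([*D[c],z]),26 if n!='cup bowl' else 10);print(n,np.round(e[0],1),np.round(e[1],1),fray(f,*e[0],z).round(4),'disc',D[c])
```

```text
t 23.03 pos [ 0.6228 -0.1389  0.2532] head 4.0 tilt 0.24 w 0.548 gf 0.0 F [-0.8 -0.2 -0.3]
disc a [30.1 30.9] [ 0.6264 -0.177   0.012 ]
disc b [31.6 33.2] [ 0.6221 -0.1123  0.012 ]
disc d [33.7 36. ] [0.6132 0.016  0.012 ]
cup bowl [263.5  35. ] [8.1 8.9] [0.6141 0.0152 0.023 ] disc (0.6135, 0.0169)
cup [263.4  36.4] [22.  23.3] [0.6141 0.0145 0.018 ] disc (0.6135, 0.0169)
pot [262.8  88. ] [33.1 34.4] [ 0.6179 -0.049   0.031 ] disc (0.6178, -0.0482)
loupe [263.7 141.3] [28.3 29. ] [ 0.6236 -0.1126  0.02  ] disc (0.6222, -0.113)
cap [282.9 205.3] [15.6 48.7] [ 0.6501 -0.1777  0.061 ] disc (0.627, -0.178)
```

```bash
python3 -c "
from plant import manip
print(manip.job_done())"
```

```text
the job is handed in; nothing more can be done
None
```

I handed the job in at about 23 s: from the red end the order is oil cup (d), white pot (c), loupe (b), brown bottle (a), all upright, with cup, pot and loupe measured within about 2 mm of their disc centres (the bottle only by eye and gripper position), and the brass pin untouched.

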